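Fetch the rear skimmer from the crowded hook

TASK

Fetch the round skimmer that hangs at the back of the crowded hook: first move the turner and the fork in front of it to the empty hook of the other rack and leave both hanging there, then take the skimmer off and stand it, round end down, in the slot of the drain caddy. Lower it until you feel it rest on the caddy's grid before you let go; do not drop or ram anything, and leave the other things on the counter where they are.

Things in the scene. Friction and masses are not known exactly. Their poses are not given: they have to be found in the camera images.
- rack_full: Fixed steel rack holding three tools in a row, 35 mm apart: skimmer at the back by the post, turner and fork before it in either order. It may be the left or right rack. Base plate 150 x 130 x 12 mm, 16 mm square post. From the post a straight level hook arm, 8 mm thick, axis 260 mm above the counter, runs along the rack's -x, roughly to the robot. Origin: under the post, counter height; z up.
- rack_spare: The rack with the empty hook: the same as rack_full in all sizes, origin and axes (arm axis 260 mm up, running from the post along its own -x).
- full_end (a point): Tip of rack_full's hook arm: the arm is straight to 135 mm from the post's axis, then turns up; its highest point lies 14 mm above the arm's axis and its outermost 145 mm from the post. Axes as the rack.
- spare_end (a point): Tip of rack_spare's hook arm, the same shape as on rack_full. Axes as the rack.
- full_shelf (a point): Middle of the front edge of the small shelf on top of rack_full, on its underside: 315 mm above the counter, 8 mm before the post's axis. The shelf is 78 x 100 x 8 mm with a lid 16 mm high on it; it overhangs the rearmost tool's grasp, so a gripper pointing straight down hits it: lean the gripper back towards the robot. rack_spare has the same.
- skimmer: Skimmer: a steel disc 72 mm across, 6 mm thick, with dark holes, on a 16 x 8 mm strip under a black hanging eye. 180 mm long, about 140 g (100 to 190), the same for all three tools. Origin: centre of the eye's hole; z up the tool (eye's top edge at +30 mm, lower end at -150 mm), y across its width, x through it. Hanging, the origin is 16 mm below the arm's axis.
- skimmer_eye (a point): Grasp point in the skimmer's eye, 20 mm above its origin. All three eyes are alike: closed flat rectangles 50 wide, 60 tall, 10 mm thick, hole 32 wide, 40 mm tall, with flat parallel sides to grip across the 50 mm. To take a tool off raise it 15 to 30 mm, so that the hole clears the arm's turned-up end, and draw it off along the arm; hang it in reverse.
- skimmer_end (a point): The lowest point of the skimmer's disc, 150 mm below its origin; axes as the skimmer's.
- turner: Slotted turner: working end a flat rectangular steel blade 74 mm wide, 70 mm tall, 6 mm thick, with three slots. Eye, length, mass, origin and axes as the skimmer's.
- fork: Fork: working end three parallel round steel tines 8 mm thick on a crossbar, 56 mm wide. Eye, length, mass, origin and axes as the skimmer's.
- caddy: Drain caddy, fixed: an open-topped narrow steel box, outside 38 x 116 mm, 120 mm high, walls 4 mm, so its slot is 30 mm (x) by 108 mm (y). A level grid inside is its false bottom; its height varies from 40 to 75 mm above the counter and is not measured: feel for it; it does not give. A tool let go in it leans a little on the walls. Origin: centre of its underside; z up, y along the slot.
- jug_a: A clear plastic jug, 100 mm across, 170 mm high; a bystander to leave alone. Origin: centre of its underside.
- jug_b: A clear plastic jug like jug_a; a bystander to leave alone. Origin: centre of its underside.
- jug_c: A clear plastic jug like jug_a; a bystander to leave alone. Origin: centre of its underside.
- tumbler: A grey tumbler, 64 mm across, 85 mm high, before the caddy; a bystander to leave alone. Origin: centre of its underside.
- bottle: An amber glass bottle, 70 mm across, 210 mm high; a bystander to leave alone. Origin: centre of its underside.
- bowl: A steel bowl, 110 mm across, 50 mm high; a bystander to leave alone. Origin: centre of its underside.
- jar_lid: A flat white jar lid, 84 mm across, 14 mm high; a bystander to leave alone. Origin: centre of its underside.
Mind the look-alikes: they are no part of the job. What is shaped like the fork but yellow is not meant.

How it is judged:
On the way, in this order (a step that is already met when the one before it is completed fails the run):
1. the turner and the fork both hang, let go, on the spare hook (x of turner in the frame of rack_spare between -0.137 and -0.008 m and y of turner in the frame of rack_spare between -0.014 and 0.014 m and z of turner in the frame of rack_spare between 0.23 and 0.252 m and contact force between each of turner, fork and rack_spare above 0.2 N and contact force between the fingers and turner below 0.1 N and linear speed of each of turner, fork below 0.1 m/s and x of fork in the frame of rack_spare between -0.137 and -0.008 m and y of fork in the frame of rack_spare between -0.014 and 0.014 m and z of fork in the frame of rack_spare between 0.23 and 0.252 m and contact force between the fingers and fork below 0.1 N), for 0.2 s.
2. the skimmer, still held, rests with its round end inside the caddy (x of skimmer in the frame of caddy between -0.07 and 0.07 m and x of skimmer_end in the frame of caddy between -0.016 and 0.016 m and y of skimmer_end in the frame of caddy between -0.05 and 0.05 m and z of skimmer_end in the frame of caddy below 0.1 m and angle between skimmer's own z axis and vertical below 0.6 rad and contact force between skimmer and caddy above 0.3 N and contact force between the fingers and skimmer above 1 N and linear speed of skimmer below 0.05 m/s), for 0.1 s.
At the end, for the whole second after the job is handed in: Turner and fork hang still and released on the spare arm, which passes through their eyes; the skimmer stands released in the caddy's slot, disc down, lowest point in the slot and under 100 mm above the counter, leaning under 0.6 rad (it may still settle against a wall) (all of step 1 and x of skimmer in the frame of caddy between -0.07 and 0.07 m and x of skimmer_end in the frame of caddy between -0.016 and 0.016 m and y of skimmer_end in the frame of caddy between -0.05 and 0.05 m and z of skimmer_end in the frame of caddy below 0.1 m and angle between skimmer's own z axis and vertical below 0.6 rad and contact force between the fingers and skimmer below 0.1 N and linear speed of skimmer below 0.5 m/s); the robot touches nothing.
It fails at once if the skimmer, the turner or the fork is dropped (faster than 0.6 m/s while no finger touches it) ((contact force between the fingers and skimmer below 0.05 N and linear speed of skimmer above 0.6 m/s) or (contact force between the fingers and turner below 0.05 N and linear speed of turner above 0.6 m/s) or (contact force between the fingers and fork below 0.05 N and linear speed of fork above 0.6 m/s)).
It fails at once if the skimmer is rammed into the caddy with more than 60 N (contact force between skimmer and caddy above 60 N).
It fails at once if a jug, the tumbler, the bottle, the bowl or the jar lid is moved by more than 30 mm (distance of any of jug_a, jug_b, jug_c, tumbler, bottle, bowl, jar_lid from where it was at the start of the episode above 0.03 m).
It also fails if it takes over 72 s, if anything falls off the work surface, if the arm or the gripper's body presses on something with over 40 N, if the wrist force passes 120 N, or if a joint passes its speed limit or range.

ROBOT

A 6-joint arm with a two-finger parallel gripper is mounted at the origin on the work surface. World frame = base frame: x ahead of the robot, y to its left, z up, the work surface at z = 0. Lengths are in m, angles in rad, forces in N, time in s.
With the tool pointing down it reaches from about 0.35 to 0.975 m from the base axis. Payload 4.9 kg.
Tool frame: the origin (TCP) lies midway between the tips of the shut fingers; the grasp point (between the pads) lies ctrl.grip_point_offset behind it (ctrl.grip_point_offset is the distance from the TCP to the grasp point, in m); x points along the fingers, y is the direction in which the jaws open and shut, and the axes are right-handed (so a half turn about x gives the same grasp; the last joint's range is limited). The gripper opens to 85 mm and grips with 20 to 120 N. Pads are 22 mm wide; open, the fingers measure 114 mm over their backs; the gripper's body (76 mm by 85 mm) begins 54 mm behind the grasp point. The pads swing forward as they close: fully open they stand 13 mm farther back than shut.
Start: joints at [-1.295, 0.053, 1.613, -0, 1.476, -0.119], TCP at [0.24, -0.577, 0.231] pointing down, gripper open.
Joint ranges: [-3.01, 3.01], [-1.01, 2.22], [0.06, 2.58], [-1.02, 4.17], [0.09, 2.62], [-3.14, 3.14]. Speed limits (rad/s): [2.57, 2.57, 3.14, 3.14, 3.14, 3.14].

INTERFACE

Orientations are given as a rotation vector (axis times angle).
In Python, from station import ctrl gives the robot as it stands. The module is installed in compiled form; this text tells all that it offers.
- The arm moves only by the tool drive_tool, never from a script. Its argument "commands" is text: rows parted by semicolons, each of 5 numbers parted by spaces: the closure, from -1 (fully open) to 1 (shut), so that 0 is half open, then the shift along the tool's x, y, z in units of 40 mm (1.0 is 40 mm), then the turn about the tool's x in units of 5 degrees (1.0 is 5 degrees). A call has 1 to 8 rows; each row is the pose to reach, as a shift and turn from the pose commanded when the call began, along the tool's axes at that moment; what a row does not reach only later rows make up. A row lasts 1/12 s, in which the tool goes at most 41.7 mm and 7.16 degrees, less where a joint would pass 70% of its speed; a pose out of reach is approached as far as the arm can. A call with a gripper value outside its range is refused whole. The fingers move at their own pace and stop on an object; "newtons" is the grip in N (left out, the last holds). Time passes only in rows, so rows that repeat a pose let the fingers close. It gives the time, the measured TCP pose, the force and the opening at its end, in the units of the state.
- ctrl.get_obs(): the state, without advancing time (a new reading comes with each control period).
- ctrl.get_image(name): name is "scene" or "top"; returns (picture, depth): 384x512x3 uint8, blue, green, red; 384x512 float32, m along the optical axis (not along the pixel's ray), 0 where there is no reading.
- ctrl.camera_info(name): a dict with "K" (3x3 intrinsics, pixels), "T" (4x4, takes a point from camera to world coordinates). Camera axes: x right, y down, z forward; pixel columns grow to the right and rows downward; lengths in m; the calibration is good to about 2 mm. A picture is of the moment at which its call begins. camera_info takes no time and is no camera call.
- ctrl.finish_job(): hands the job in, once; it reports no verdict.
The state is a dict: "t": time; "q": joint angles; "dq": joint speeds; "effort": joint torques, N m; "tool_pos": TCP position; "tool_rot": TCP orientation; "contact_force": force on the tool from outside, world axes, zero at the start; "wrist_torque": the same for the moment, N m; "opening": finger opening in m.
Only numpy, scipy, OpenCV 4.12 (cv2) and the standard library are available. Lean on these libraries where they do the work, as an engineer would, in place of code of your own. Each camera call takes 0.05 s, during which the arm holds its last target.

## Working session

There is one attempt and no reset: what is moved stays moved. The work goes in short steps, Python scripts to look and compute and a tool call to move; the robot and the scene stay as the last step left them, time stands still between calls to the robot, and variables do not carry over. Pictures are saved under pics/ and viewed, and the job is handed in when it is done.

Besides the shell and the picture viewer there is one more tool, called as name(argument=value, ...) on one line, values as JSON. drive_tool: Moves the arm, as the interface text tells. Its arguments: {"type":"object","properties":{"commands":{"type":"string"},"newtons":{"type":"number"}},"required":["commands"]}

```bash
mkdir -p pics; python3 - <<'E'
from station import ctrl
import cv2,numpy as np
o=ctrl.get_obs()
for k,v in o.items(): print(k,np.round(v,4))
print(ctrl.grip_point_offset)
for n in("scene","top"):
    im,d=ctrl.get_image(n); cv2.imwrite(f"pics/{n}0.png",im); np.save(f"pics/{n}0.npy",d)
    c=ctrl.camera_info(n); print(n,np.round(c["K"],2),np.round(c["T"],4))
E
```

```text
t 0.0
q [-1.295   0.0534  1.6143  0.      1.476  -0.119 ]
dq [ 0.001  -0.0006  0.0018 -0.0006  0.0023  0.0003]
effort [-1.50000e-03 -3.93687e+01 -3.70176e+01 -2.00000e-04  7.00000e-03
  0.00000e+00]
tool_pos [ 0.2402 -0.5763  0.2301]
tool_rot [ 2.0054  0.4032 -2.0057]
contact_force [-0.3324  0.34   -0.1432]
wrist_torque [ 0.0179  0.0548 -0.032 ]
opening 0.0852
0.0187
scene [[375.19   0.   251.12]
 [  0.   375.19 191.14]
 [  0.     0.     1.  ]] [[ 0.801   0.3357 -0.4958  1.1308]
 [ 0.5987 -0.4575  0.6575 -0.7739]
 [-0.0061 -0.8234 -0.5674  0.8656]
 [ 0.      0.      0.      1.    ]]
top [[402.76   0.   251.92]
 [  0.   402.76 186.53]
 [  0.     0.     1.  ]] [[-1.5100e-02 -9.9250e-01  1.2110e-01  4.0000e-01]
 [-9.9990e-01  1.5000e-02 -1.5000e-03  1.7800e-02]
 [-3.0000e-04 -1.2110e-01 -9.9260e-01  1.3679e+00]
 [ 0.0000e+00  0.0000e+00  0.0000e+00  1.0000e+00]]
```

View pics/scene0.png

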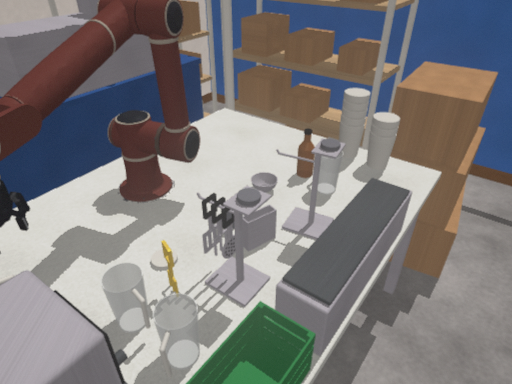

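View pics/top0.png

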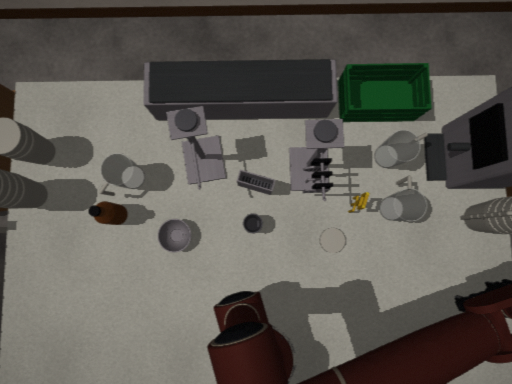

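The full rack is the one on the right (−y), with its lid near (325,131) in the top view. The spare rack is on the left, lid near (187,120). The caddy is near (256,183) and the tumbler near (253,223). I'll zoom in next.

```bash
python3 - <<'E'
import cv2
im=cv2.imread("pics/top0.png")
cv2.imwrite("pics/z1.png",cv2.resize(im[95:215,290:350],None,fx=5,fy=5,interpolation=cv2.INTER_CUBIC))
cv2.imwrite("pics/z2.png",cv2.resize(im[95:215,160:290],None,fx=5,fy=5,interpolation=cv2.INTER_CUBIC))
im=cv2.imread("pics/scene0.png")
cv2.imwrite("pics/z3.png",cv2.resize(im[120:300,180:350],None,fx=3.3,fy=3.3,interpolation=cv2.INTER_CUBIC))
E
```

```text
(no output)
```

View pics/z1.png

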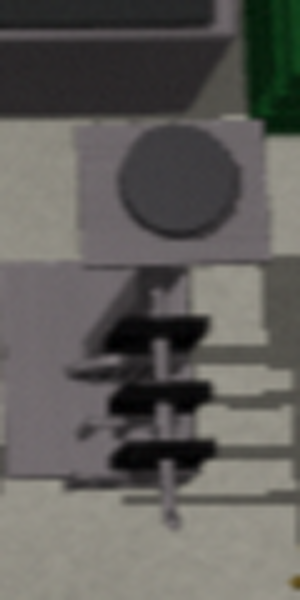

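View pics/z2.png

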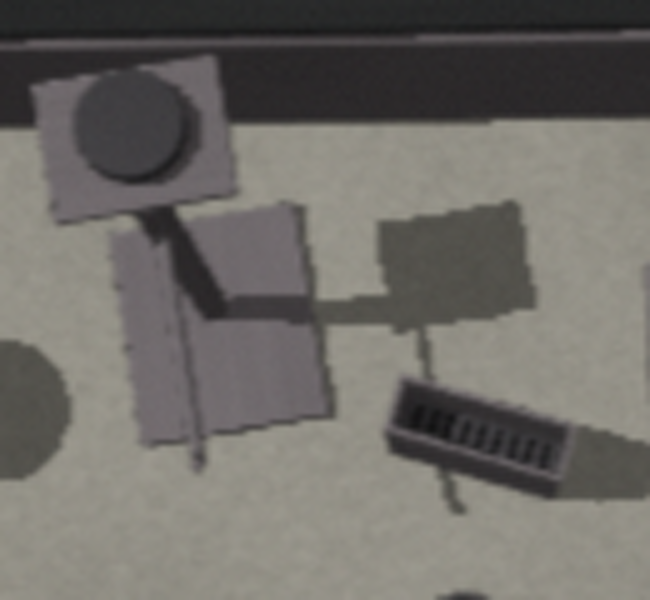

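View pics/z3.png

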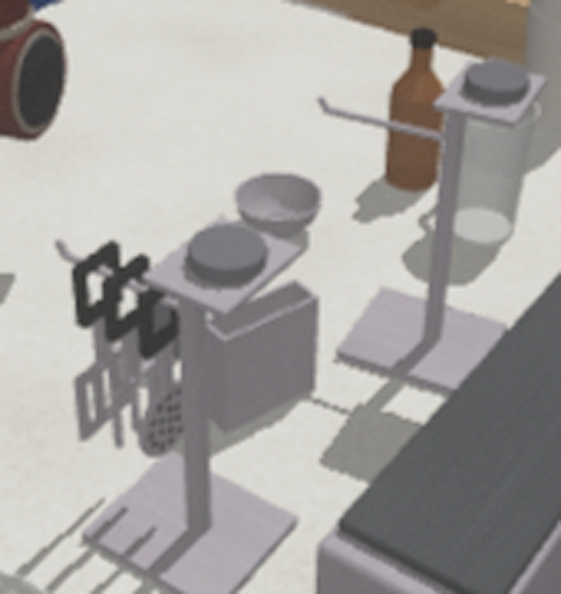

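```bash
cat > h.py <<'E'
import numpy as np,cv2
from station import ctrl
def ray(n,u,v,z):
    c=ctrl.camera_info(n);K,T=np.array(c["K"]),np.array(c["T"])
    d=T[:3,:3]@np.linalg.solve(K,[u,v,1.]);o=T[:3,3]
    return o+d*(z-o[2])/d[2]
def proj(n,p):
    c=ctrl.camera_info(n);K,T=np.array(c["K"]),np.array(c["T"])
    q=K@(T[:3,:3].T@(np.array(p)-T[:3,3])); return q[:2]/q[2]
def dep(n,D,u,v):
    c=ctrl.camera_info(n);K,T=np.array(c["K"]),np.array(c["T"])
    return T[:3,:3]@(np.linalg.solve(K,[u,v,1.])*D[int(round(v)),int(round(u))])+T[:3,3]
E
python3 - <<'E'
from h import *
D=np.load("pics/top0.npy")
np.set_printoptions(precision=4,suppress=True)
def P(off,l,z):
    # zoomed pixel -> orig (cv2.resize center convention)
    return np.array([ray("top",(a+.5)/5-.5+off[0],(b+.5)/5-.5+off[1],z) for a,b in l])
for nm,off,c,arm,tip in (("spare",(160,95),[(32,88),(215,57),(238,190),(57,222)],[(168,250),(195,440)],(198,468)),
                     ("full",(290,95),[(78,124),(265,120),(270,263),(80,265)],[(158,300),(161,372),(168,500)],(172,525))):
    p=P(off,c,.323); print(nm,p[:,:2].tolist()); m=p.mean(0)
    back,front=(p[0]+p[1])/2,(p[2]+p[3])/2; 
    xd=(back-front)[:2];print("len",np.linalg.norm(xd),"yaw",np.arctan2(xd[1],xd[0]))
    yd=(p[0]-p[1]+p[3]-p[2])[:2]/2;print("wid",np.linalg.norm(yd),"yaw by y",np.arctan2(-yd[0],yd[1]))
    a=P(off,arm,.264);d=(a[0]-a[-1])[:2];print("arm",a[:,:2].tolist(),"yaw",np.arctan2(d[1],d[0]))
    t=P(off,[tip],.272)[0];print("tip",t,"shelf mid",m)
c=P((160,95),[(402,375),(577,425),(557,478),(388,430)],.12);print("caddy",c[:,:2].tolist(),c.mean(0))
d=(c[0]-c[1]+c[3]-c[2])[:2];print("caddy yaw",np.arctan2(-d[0],d[1]))
# eyes tops z= .26+.014=.274
e=[((118,333),(208,325)),((112,400),(212,388)),((112,460),(214,447))]
for a,b in e:
    p=P((290,95),[a,b],.274);print("eye",p[:,:2].tolist(),p.mean(0))
E
```

```text
spare [[0.7312309835658051, 0.2428766750769464], [0.7468621068490049, 0.145012194243658], [0.6736845303204562, 0.1328117539327654], [0.6577602896114381, 0.228832642726264]]
len 0.0744890723209025 yaw 0.17708736456535412
wid 0.09821822329893416 yaw by y 0.16133807638691516
arm [[0.6553561858418899, 0.17851647641726506], [0.5479188908042343, 0.1633170069282444]] yaw 0.14054026909445363
tip [0.5313 0.1606 0.272 ] shelf mid [0.7024 0.1874 0.323 ]
full [[0.7057773511242973, -0.12866385848427359], [0.7064534804654772, -0.2285109387040708], [0.6286476805437652, -0.22785707827124982], [0.6290963152175422, -0.12733300450309112]]
len 0.07724979212851796 yaw -0.012846435894773722
wid 0.10018564156640515 yaw by y 0.0011353658704060532
arm [[0.6214815706848807, -0.17839026148794368], [0.5808132981628411, -0.17859344336528102], [0.509374390352396, -0.17986821807239328]] yaw 0.013182661134797291
tip [ 0.4948 -0.1801  0.272 ] shelf mid [ 0.6675 -0.1781  0.323 ]
caddy [[0.6063839956302547, 0.05245865032470758], [0.5730518161796375, -0.05663854470410953], [0.5398842536417634, -0.04343284627228607], [0.5716883444409471, 0.06161512125722711]] [0.5728 0.0035 0.12  ]
caddy yaw -0.2952769504689862
eye [[0.6013070883844981, -0.15389404673318557], [0.6050322757562627, -0.20368872791398615]] [ 0.6032 -0.1788  0.274 ]
eye [[0.564016731434785, -0.14934620095570864], [0.5698484178569272, -0.2045164426545599]] [ 0.5669 -0.1769  0.274 ]
eye [[0.5308347379789113, -0.1482444853690552], [0.5371567647512723, -0.20432989039549496]] [ 0.534  -0.1763  0.274 ]
```

```bash
python3 - <<'E'
from h import *
from scipy.spatial.transform import Rotation as R
np.set_printoptions(precision=4,suppress=True)
o=ctrl.get_obs();M=R.from_rotvec(o["tool_rot"]).as_matrix();print(M)
print([k for k in dir(ctrl) if k[0]!='_'])
F=np.array([.6365,-.178,0]);S=np.array([.6718,.1824,0])
im=cv2.imread("pics/scene0.png")
for O,yw in((F,0.003),(S,.15)):
    x=np.array([np.cos(yw),np.sin(yw),0]);y=np.array([-x[1],x[0],0]);z=np.array([0,0,1])
    for p in [O-.008*x+.26*z,O-.135*x+.26*z,O-.145*x+.272*z,O-.008*x+.05*y+.323*z,O-.008*x-.05*y+.323*z,O+.07*x+.05*y+.323*z,O+.07*x-.05*y+.323*z]:
        q=proj("scene",p);cv2.circle(im,tuple(int(round(v)) for v in q),1,(0,0,255),-1)
c=np.array([.5728,.0035,0]);yw=-.295
x=np.array([np.cos(yw),np.sin(yw),0]);y=np.array([-x[1],x[0],0])
for a in(-1,1):
  for b in(-1,1):
    q=proj("scene",c+[0,0,.12]+a*.019*x+b*.058*y);cv2.circle(im,tuple(int(round(v)) for v in q),1,(0,255,0),-1)
cv2.imwrite("pics/z4.png",cv2.resize(im[120:300,180:350],None,fx=3.3,fy=3.3,interpolation=cv2.INTER_CUBIC))
print(ray("top",290+178/5,95+180/5,.339),ray("top",290+118/5,95+180/5,.339),ray("top",290+178/5,95+238/5,.339))
E
```

```text
[[-0.0005  0.3846 -0.9231]
 [ 0.0017 -0.9231 -0.3846]
 [-1.     -0.0018 -0.0002]]
['MotionError', 'camera_info', 'finish_job', 'get_image', 'get_obs', 'grip_point_offset']
[ 0.6691 -0.1788  0.339 ] [ 0.6695 -0.1474  0.339 ] [ 0.6381 -0.1777  0.339 ]
```

View pics/z4.png

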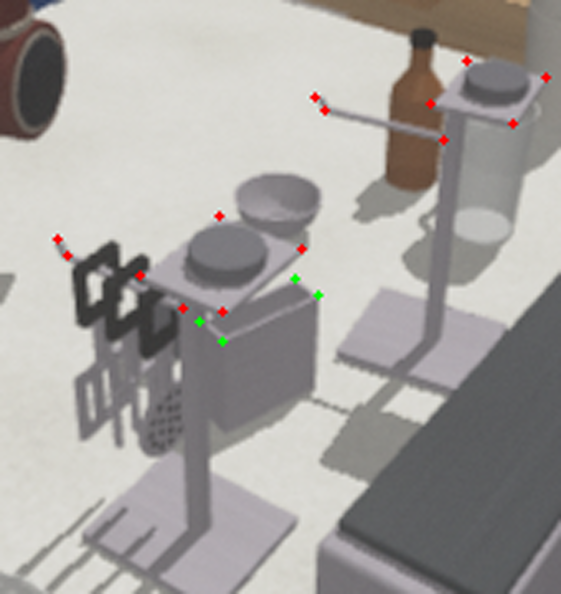

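The projected model points land 1–2 px off in the scene view, so the rack and caddy poses hold. The turner is in front, with the fork in the middle. I'll rise first, then approach.

drive_tool(commands="-1 -1 0 0 0.5; -1 -2 -0.3 -0.5 1; -1 -2.5 -6.4 -10.6 4.48; -1 -2.5 -6.4 -10.6 4.48; -1 -2.5 -6.4 -10.6 4.48; -1 -2.5 -6.4 -10.6 4.48; -1 -2.5 -6.4 -10.6 4.48; -1 -2.5 -6.4 -10.6 4.48", newtons=60)

```text
t: 0.77
tool_pos: [0.4007, -0.3572, 0.3195]
tool_rot: [2.22, 0.004, -2.22]
contact_force: [1.3, -0.7, 0.6]
opening: 0.0852
```

```bash
cat > go.py <<'E'
import sys
from h import *
from scipy.spatial.transform import Rotation as R
# go.py x y z yawdeg(of tool y axis heading = -90+yaw)
def go(x,y,z,yaw,pr=True):
    o=ctrl.get_obs();M=R.from_rotvec(o["tool_rot"]).as_matrix()
    d=M.T@(np.array([x,y,z])-o["tool_pos"])/.04
    h=np.degrees(np.arctan2(M[1,1],M[0,1]))+90
    print("t",round(o["t"],2),"pos",np.round(o["tool_pos"],4),"yaw",round(h,2),"tilt",np.round(M[:2,0],3),"F",np.round(o["contact_force"],2),"op",round(o["opening"],4),
      "\nunits",np.round(d,3),"turn",round((h-yaw)/5,3))
if __name__=="__main__": go(*map(float,sys.argv[1:5]))
E
python3 go.py .532 -.178 .33 0
```

```text
t 0.77 pos [ 0.4007 -0.3572  0.3195] yaw 0.19 tilt [-0.  0.] F [ 1.33 -0.69  0.59] op 0.0852 
units [-0.262 -4.47  -3.297] turn 0.039
```

drive_tool(commands="-1 0 -4.3 -3.2 0.03; -1 0 -4.3 -3.2 0.03; -1 0 -4.3 -3.2 0.03; -1 0 -4.3 -3.2 0.03; -1 0 -4.3 -3.2 0.03; -1 0 -4.3 -3.2 0.03; -1 0 -4.3 -3.2 0.03; -1 0 -4.3 -3.2 0.03")

```text
t: 1.43
tool_pos: [0.5272, -0.1867, 0.3193]
tool_rot: [2.219, 0.002, -2.222]
contact_force: [-0.2, -0.4, -0.3]
opening: 0.0854
```

```bash
python3 go.py .532 -.178 .243 0; python3 - <<'E'
from h import *
for n in("scene","top"):
    im,d=ctrl.get_image(n); cv2.imwrite(f"pics/{n}1.png",im); np.save(f"pics/{n}1.npy",d)
im=cv2.imread("pics/scene1.png");a=cv2.resize(im[100:280,150:330],None,fx=2.2,fy=2.2,interpolation=cv2.INTER_CUBIC)
im=cv2.imread("pics/top1.png");b=cv2.resize(im[95:215,270:390],(396,396),interpolation=cv2.INTER_CUBIC)
cv2.imwrite("pics/v1.png",np.hstack([a,b]))
E
```

```text
t 1.43 pos [ 0.5272 -0.1867  0.3193] yaw 0.12 tilt [-0.001 -0.   ] F [-0.24 -0.43 -0.27] op 0.0854 
units [ 1.908 -0.218 -0.124] turn 0.023
```

View pics/v1.png

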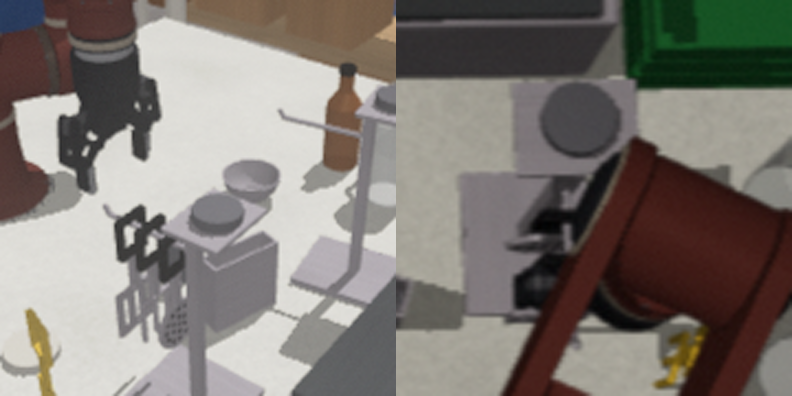

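The gripper sits above the row with nothing touching. I'll align it and go down around the turner's eye.

drive_tool(commands="-1 0 -0.22 -0.12 0.02; -1 0 -0.22 -0.12 0.02; -1 0.6 -0.22 -0.12 0.02; -1 1.2 -0.22 -0.12 0.02; -1 1.6 -0.22 -0.12 0.02; -1 1.9 -0.22 -0.12 0.02; -1 1.9 -0.22 -0.12 0.02; -1 1.9 -0.22 -0.12 0.02")

```text
t: 2.2
tool_pos: [0.532, -0.1781, 0.2437]
tool_rot: [-2.22, 0.001, 2.222]
contact_force: [-0.1, 0.6, 0.8]
opening: 0.0854
```

```bash
python3 go.py .532 -.178 .243 0; cat > snap.py <<'E'
import sys
from h import *
k,u,v,w=sys.argv[1],*map(int,sys.argv[2:5])
im,d=ctrl.get_image("scene"); cv2.imwrite(f"pics/s{k}.png",im); np.save(f"pics/s{k}.npy",d)
cv2.imwrite(f"pics/v{k}.png",cv2.resize(im[v:v+w,u:u+w],(560,560),interpolation=cv2.INTER_CUBIC))
E
python3 snap.py 2 170 140 120
```

```text
t 2.2 pos [ 0.532  -0.1781  0.2437] yaw -0.06 tilt [-0.001  0.   ] F [-0.06  0.64  0.8 ] op 0.0854 
units [ 0.017 -0.003 -0.001] turn -0.013
```

View pics/v2.png

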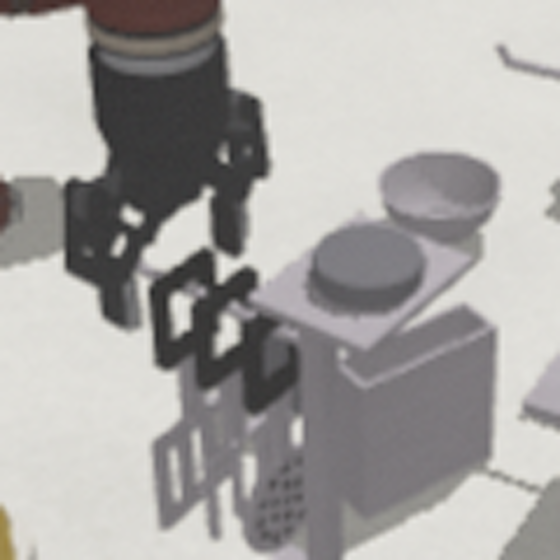

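The fingers straddle the front eye; their tips are near (125,325) and (232,250) in the zoom. They sit about 3 mm too close to the robot, so I'll shift forward slightly, close and lift.

drive_tool(commands="-1 0 0 -0.07 0; 1 0 0 -0.07 0; 1 0 0 -0.07 0; 1 0 0 -0.07 0; 1 0 0 -0.07 0; 1 0 0 -0.07 0; 1 0 0 -0.07 0; 1 0 0 -0.07 0", newtons=60)

```text
t: 2.92
tool_pos: [0.5355, -0.178, 0.245]
tool_rot: [2.223, -0.001, -2.219]
contact_force: [0.3, 1.0, 4.7]
opening: 0.0489
```

```bash
python3 go.py .535 -.178 .265 0;python3 snap.py 3 170 140 120
```

```text
t 2.92 pos [ 0.5355 -0.178   0.245 ] yaw -0.03 tilt [ 0.002 -0.001] F [0.28 1.01 4.73] op 0.0489 
units [-0.5   -0.     0.012] turn -0.005
```

View pics/v3.png

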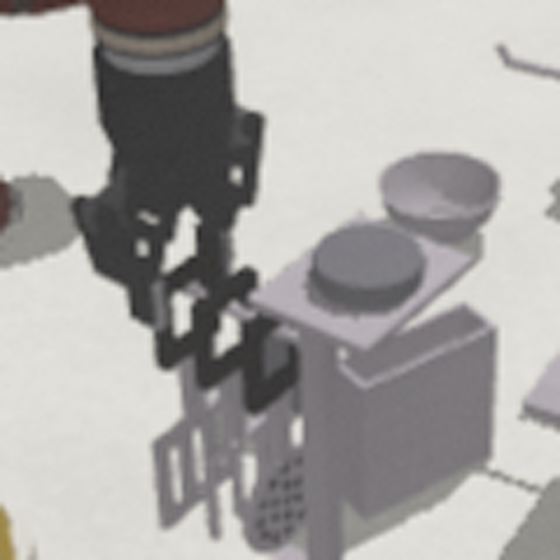

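drive_tool(commands="1 -0.2 0 0 0; 1 -0.4 0 0 0; 1 -0.53 0 0 0; 1 -0.53 0 0.3 0; 1 -0.53 0 0.8 0; 1 -0.53 0 1.3 0; 1 -0.53 0 1.8 0; 1 -0.53 0 2.2 0")

```text
t: 3.63
tool_pos: [0.4458, -0.1777, 0.265]
tool_rot: [-2.22, 0.0, 2.222]
contact_force: [-0.7, 0.3, -0.7]
opening: 0.0488
```

```bash
python3 go.py .455 -.178 .30 0;python3 snap.py 4 150 120 150
```

```text
t 3.63 pos [ 0.4458 -0.1777  0.265 ] yaw -0.03 tilt [-0.001  0.   ] F [-0.67  0.27 -0.66] op 0.0488 
units [-0.875  0.008 -0.23 ] turn -0.006
```

View pics/v4.png

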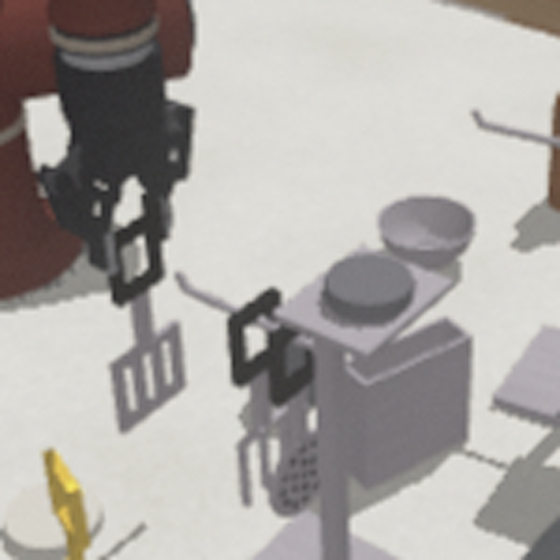

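The turner is off the hook and held clear. Next I carry it to the tip of the spare arm, above the tumbler.

drive_tool(commands="1 -0.4 0 0 0; 1 -0.9 -0.4 0 0; 1 -0.9 -1.2 0 0; 1 -0.9 -2.2 -0.2 -0.4; 1 -0.9 -3.2 -0.4 -0.8; 1 -0.9 -4.2 -0.6 -1.2; 1 -0.9 -5.2 -0.8 -1.66; 1 -0.9 -6.2 -1 -1.66")

```text
t: 4.35
tool_pos: [0.4873, 0.0723, 0.3014]
tool_rot: [2.147, 0.156, -2.145]
contact_force: [0.9, -0.8, -1.4]
opening: 0.0489
```

```bash
python3 go.py .4868 .1541 .266 8.3
```

```text
t 4.35 pos [0.4873 0.0723 0.3014] yaw 8.34 tilt [ 0.001 -0.   ] F [ 0.91 -0.78 -1.36] op 0.0489 
units [ 0.885 -2.026 -0.283] turn 0.008
```

drive_tool(commands="1 0 -0.6 -0.1 0; 1 0.2 -1.3 -0.2 0; 1 0.5 -1.8 -0.25 0; 1 0.88 -2 -0.27 0; 1 0.88 -2 -0.27 0; 1 0.88 -2 -0.27 0")

```text
t: 4.85
tool_pos: [0.4858, 0.151, 0.2649]
tool_rot: [2.143, 0.156, -2.148]
contact_force: [-0.3, -0.3, -1.7]
opening: 0.0485
```

```bash
python3 go.py .4868 .1541 .266 8.3;python3 snap.py 5 200 80 150
python3 - <<'E'
from h import *
im,d=ctrl.get_image("top"); cv2.imwrite("pics/top5.png",im)
cv2.imwrite("pics/vt5.png",cv2.resize(im[90:230,130:300],None,fx=4,fy=4,interpolation=cv2.INTER_CUBIC))
E
```

```text
t 4.85 pos [0.4858 0.151  0.2649] yaw 8.33 tilt [-0.002 -0.001] F [-0.31 -0.29 -1.74] op 0.0485 
units [-0.027 -0.072 -0.035] turn 0.006
```

View pics/v5.png

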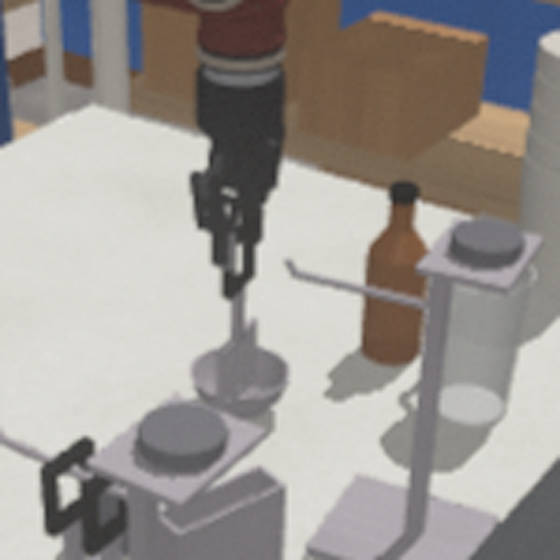

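View pics/vt5.png

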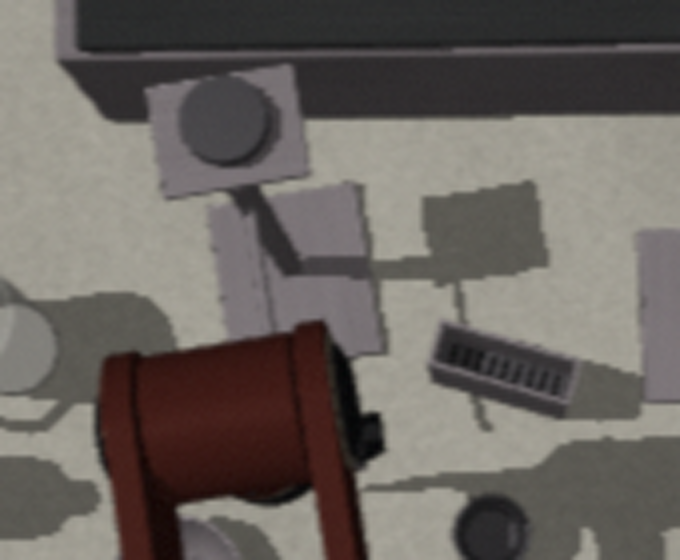

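drive_tool(commands="1 -0.03 -0.07 0 0; 1 -0.03 -0.07 -0.4 0; 1 -0.03 -0.07 -0.8 0; 1 -0.03 -0.07 -1.2 0; 1 -0.03 -0.07 -1.5 0; 1 -0.03 -0.07 -1.5 0")

```text
t: 5.45
tool_pos: [0.5474, 0.1617, 0.2681]
tool_rot: [2.15, 0.154, -2.145]
contact_force: [-1.6, -1.1, -0.8]
opening: 0.0489
```

```bash
python3 go.py .611 .1721 .266 8.3;python3 snap.py 6 220 100 110
```

```text
t 5.45 pos [0.5474 0.1617 0.2681] yaw 8.17 tilt [0.002 0.   ] F [-1.63 -1.07 -0.76] op 0.0489 
units [ 0.057 -0.032 -1.612] turn -0.025
```

View pics/v6.png

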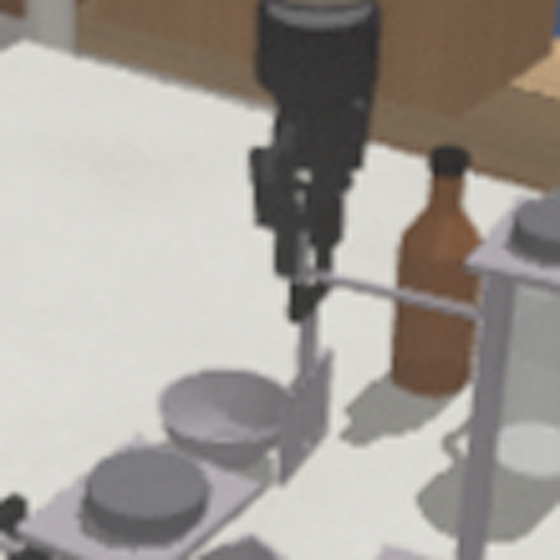

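The arm threads the eye without contact. I'll slide further in and lower until it takes the weight.

drive_tool(commands="1 0 -0.03 -0.5 0; 1 0 -0.03 -1 0; 1 0 -0.03 -1.4 0; 1 0 -0.03 -1.6 0; 1 0.2 -0.03 -1.6 0; 1 0.4 -0.03 -1.6 0; 1 0.5 -0.03 -1.6 0; 1 0.52 -0.03 -1.6 0")

```text
t: 6.17
tool_pos: [0.6072, 0.1725, 0.2453]
tool_rot: [2.144, 0.155, -2.148]
contact_force: [0.4, -0.1, -1.1]
opening: 0.049
```

```bash
python3 go.py .611 .1721 .245 8.3;python3 snap.py 7 220 100 110
```

```text
t 6.17 pos [0.6072 0.1725 0.2453] yaw 8.27 tilt [-0.002 -0.   ] F [ 0.37 -0.08 -1.13] op 0.049 
units [ 0.007  0.023 -0.091] turn -0.006
```

View pics/v7.png

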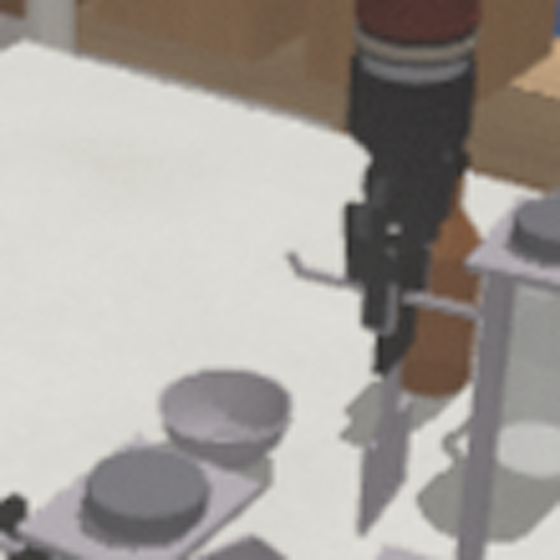

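drive_tool(commands="1 0.03 0 0 0; 1 0.06 0 0 0; 1 0.06 0 0 0")

```text
t: 6.47
tool_pos: [0.6084, 0.1727, 0.245]
tool_rot: [2.147, 0.155, -2.146]
contact_force: [-2.1, 0.4, 2.3]
opening: 0.0488
```

```bash
python3 go.py .611 .1721 .245 8.3
```

```text
t 6.47 pos [0.6084 0.1727 0.245 ] yaw 8.28 tilt [0.001 0.   ] F [-2.14  0.39  2.35] op 0.0488 
units [ 0.001  0.025 -0.062] turn -0.005
```

It rests on the arm: Fz went from −1.1 N to +2.3 N. Now I open and check.

drive_tool(commands="0.2 0.03 0 0 0; -0.2 0.03 0 0 0; -1 0.03 0 0 0; -1 0.03 0 0 0; -1 0 0 0 0; -1 0 0 0 0")

```text
t: 6.97
tool_pos: [0.6085, 0.1727, 0.2437]
tool_rot: [2.146, 0.155, -2.147]
contact_force: [-0.5, 1.1, 0.5]
opening: 0.0856
```

```bash
python3 go.py .611 .1721 .345 8.3;python3 snap.py 8 220 100 110
```

```text
t 6.97 pos [0.6085 0.1727 0.2437] yaw 8.27 tilt [-0. -0.] F [-0.48  1.08  0.49] op 0.0856 
units [-2.531  0.023 -0.058] turn -0.006
```

View pics/v8.png

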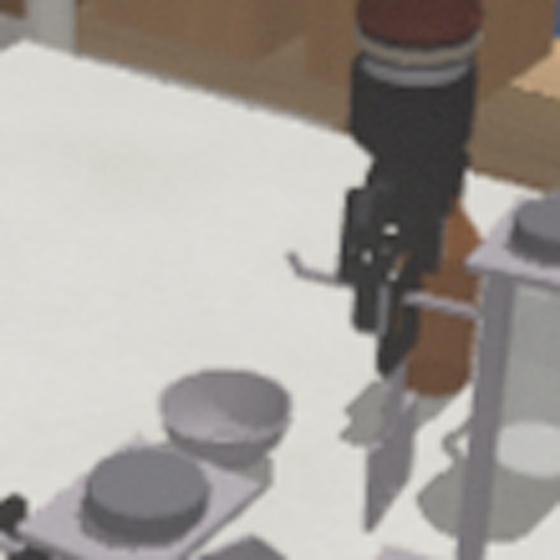

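drive_tool(commands="-1 -0.4 0 0 0; -1 -1 0 0 0; -1 -1.8 0 0 0; -1 -2.5 0 0 0; -1 -2.5 0 1 0; -1 -2.5 0 2 0; -1 -2.5 1 2.5 0.8; -1 -2.5 2 2.5 1.66")

```text
t: 7.68
tool_pos: [0.5184, 0.0813, 0.3449]
tool_rot: [2.223, 0.002, -2.219]
contact_force: [2.3, -0.4, 0.4]
opening: 0.0858
```

```bash
python3 go.py .57 -.178 .345 0;python3 snap.py 9 220 100 110
```

```text
t 7.68 pos [0.5184 0.0813 0.3449] yaw 0.09 tilt [0.001 0.   ] F [ 2.27 -0.36  0.36] op 0.0858 
units [-4.000e-03  6.485e+00 -1.280e+00] turn 0.018
```

View pics/v9.png

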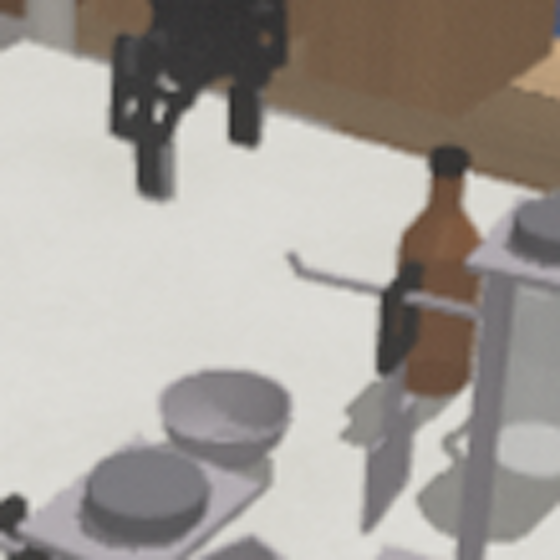

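The turner hangs released on the spare arm. Now the fork.

drive_tool(commands="-1 0 1 0 0; -1 0 2 -0.2 0; -1 0 3 -0.5 0; -1 0 4 -0.8 0; -1 0 5 -1.1 0; -1 0 6 -1.28 0; -1 0 6.48 -1.28 0; -1 0 6.48 -1.28 0")

```text
t: 8.4
tool_pos: [0.5719, -0.1831, 0.3428]
tool_rot: [-2.217, 0.007, 2.221]
contact_force: [0.7, -0.0, 0.4]
opening: 0.0854
```

```bash
python3 go.py .57 -.178 .244 0
```

```text
t 8.4 pos [ 0.5719 -0.1831  0.3428] yaw -0.32 tilt [-0.002 -0.001] F [ 0.65 -0.03  0.36] op 0.0854 
units [ 2.47  -0.129  0.045] turn -0.064
```

drive_tool(commands="-1 0 -0.06 0.03 0; -1 0.6 -0.06 0.03 0; -1 1.2 -0.06 0.03 0; -1 1.8 -0.06 0.03 0; -1 2.2 -0.06 0.03 0; -1 2.47 -0.06 0.03 0; -1 2.47 -0.06 0.03 0")

```text
t: 8.98
tool_pos: [0.5695, -0.1746, 0.242]
tool_rot: [-2.216, -0.004, 2.226]
contact_force: [-0.5, 0.3, 0.2]
opening: 0.0856
```

```bash
python3 go.py .57 -.178 .244 0;python3 snap.py 10 170 140 120
```

```text
t 8.98 pos [ 0.5695 -0.1746  0.242 ] yaw 0.07 tilt [-0.004  0.002] F [-0.47  0.27  0.2 ] op 0.0856 
units [-0.05   0.084 -0.011] turn 0.014
```

View pics/v10.png

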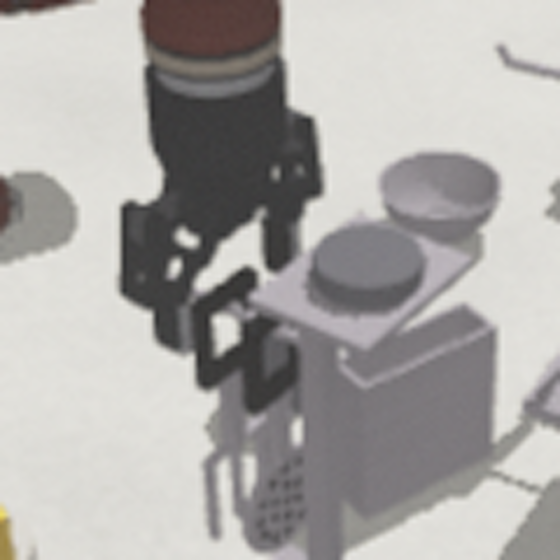

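drive_tool(commands="-1 -0.03 0.08 -0.03 0; 1 -0.03 0.08 -0.03 0; 1 -0.03 0.08 -0.03 0; 1 -0.03 0.08 -0.03 0; 1 -0.03 0.08 -0.03 0; 1 -0.03 0.08 -0.03 0; 1 -0.03 0.08 -0.03 0; 1 -0.03 0.08 -0.03 0", newtons=60)

```text
t: 9.7
tool_pos: [0.5727, -0.1804, 0.248]
tool_rot: [2.224, -0.002, -2.218]
contact_force: [0.2, -2.3, 5.9]
opening: 0.0486
```

```bash
python3 go.py .455 -.178 .265 0
```

```text
t 9.7 pos [ 0.5727 -0.1804  0.248 ] yaw -0.04 tilt [ 0.003 -0.002] F [ 0.19 -2.33  5.93] op 0.0486 
units [-0.432 -0.057  2.94 ] turn -0.008
```

drive_tool(commands="1 -0.2 0 0 0; 1 -0.4 0 0 0; 1 -0.53 0 0 0; 1 -0.53 -0.03 0.4 0; 1 -0.53 -0.05 1 0; 1 -0.53 -0.05 1.7 0; 1 -0.53 -0.05 2.4 0; 1 -0.53 -0.05 3.1 0")

```text
t: 10.37
tool_pos: [0.4467, -0.1774, 0.2673]
tool_rot: [-2.22, -0.001, 2.222]
contact_force: [-0.1, -0.7, -1.3]
opening: 0.0486
```

```bash
python3 go.py .446 -.178 .30 0;python3 snap.py 11 150 120 150
```

```text
t 10.37 pos [ 0.4467 -0.1774  0.2673] yaw 0.0 tilt [-0.001  0.001] F [-0.13 -0.73 -1.32] op 0.0486 
units [-0.818  0.015  0.018] turn 0.001
```

View pics/v11.png

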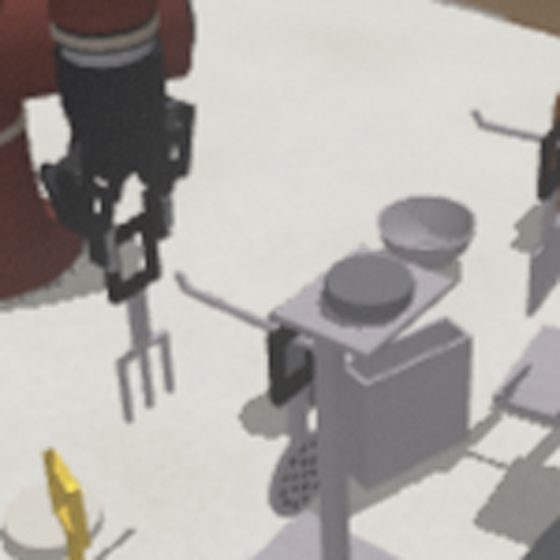

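The fork is off, and I'll take the same route with it.

drive_tool(commands="1 -0.4 0 0 0; 1 -0.9 -0.4 0 0; 1 -0.9 -1.2 0 0; 1 -0.9 -2.2 -0.2 -0.4; 1 -0.9 -3.2 -0.4 -0.8; 1 -0.9 -4.2 -0.6 -1.2; 1 -0.9 -5.2 -0.8 -1.66; 1 -0.9 -6.2 -1 -1.66")

```text
t: 11.08
tool_pos: [0.4879, 0.0723, 0.3038]
tool_rot: [2.146, 0.156, -2.145]
contact_force: [1.6, -0.6, -1.3]
opening: 0.0486
```

```bash
python3 go.py .4868 .1541 .267 8.3
```

```text
t 11.08 pos [0.4879 0.0723 0.3038] yaw 8.34 tilt [0.001 0.   ] F [ 1.59 -0.57 -1.33] op 0.0486 
units [ 0.92  -2.028 -0.268] turn 0.008
```

drive_tool(commands="1 0 -0.6 -0.1 0; 1 0.2 -1.3 -0.2 0; 1 0.5 -1.8 -0.25 0; 1 0.88 -2.07 -0.27 0; 1 0.88 -2.07 -0.27 0; 1 0.88 -2.07 -0.27 0; 1 0.88 -2.07 -0.5 0; 1 0.88 -2.07 -0.7 0")

```text
t: 11.75
tool_pos: [0.5053, 0.1555, 0.2698]
tool_rot: [2.15, 0.154, -2.144]
contact_force: [0.5, -0.2, -0.8]
opening: 0.0487
```

```bash
python3 go.py .569 .1669 .267 8.3
```

```text
t 11.75 pos [0.5053 0.1555 0.2698] yaw 8.2 tilt [0.003 0.   ] F [ 0.51 -0.23 -0.84] op 0.0487 
units [ 0.074 -0.054 -1.617] turn -0.019
```

drive_tool(commands="1 0.03 -0.05 -0.3 0; 1 0.03 -0.05 -0.7 0; 1 0.03 -0.05 -1.1 0; 1 0.03 -0.05 -1.4 0; 1 0.03 -0.05 -1.6 0; 1 0.03 -0.05 -1.6 0; 1 0.2 -0.05 -1.6 0; 1 0.4 -0.05 -1.6 0")

```text
t: 12.42
tool_pos: [0.5673, 0.1671, 0.2529]
tool_rot: [2.149, 0.155, -2.145]
contact_force: [0.1, -0.1, -1.5]
opening: 0.049
```

```bash
python3 go.py .569 .1669 .248 8.3;python3 snap.py 12 220 100 110
```

```text
t 12.42 pos [0.5673 0.1671 0.2529] yaw 8.24 tilt [0.002 0.   ] F [ 0.15 -0.11 -1.49] op 0.049 
units [ 0.122  0.011 -0.04 ] turn -0.011
```

View pics/v12.png

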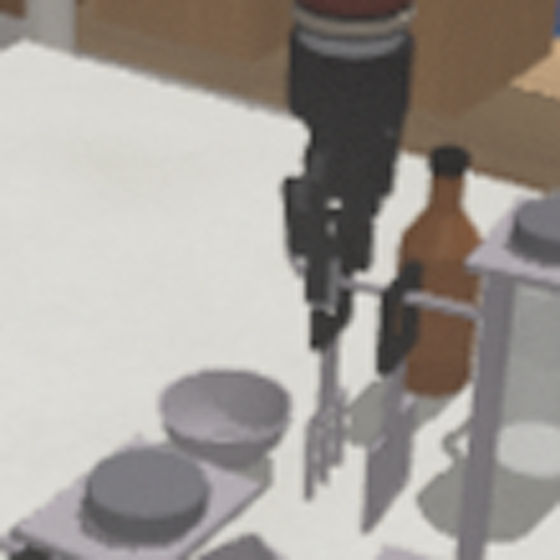

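drive_tool(commands="1 0.06 0 0 0; 1 0.1 0 0 0; 1 0.14 0 0 0; 1 0.16 0 0 0; 1 0.16 0 0 0")

```text
t: 12.88
tool_pos: [0.567, 0.1674, 0.248]
tool_rot: [2.148, 0.155, -2.145]
contact_force: [-3.3, 0.5, 5.1]
opening: 0.0487
```

```bash
python3 go.py .569 .1669 .248 8.3
```

```text
t 12.88 pos [0.567  0.1674 0.248 ] yaw 8.28 tilt [0.002 0.   ] F [-3.31  0.46  5.11] op 0.0487 
units [ 0.001  0.02  -0.047] turn -0.004
```

drive_tool(commands="0.2 -0.05 0 0 0; -0.2 -0.05 0 0 0; -1 -0.05 0 0 0; -1 -0.05 0 0 0; -1 -0.05 0 0 0; -1 -0.05 0 0 0; -1 -0.5 0 0 0; -1 -1 0 0 0")

```text
t: 13.55
tool_pos: [0.5659, 0.1672, 0.2839]
tool_rot: [2.141, 0.155, -2.151]
contact_force: [1.0, -0.9, 0.2]
opening: 0.0857
```

```bash
python3 go.py .569 .1669 .345 8.3;python3 snap.py 13 220 100 110
```

```text
t 13.55 pos [0.5659 0.1672 0.2839] yaw 8.27 tilt [-0.005 -0.001] F [ 0.98 -0.92  0.21] op 0.0857 
units [-1.529  0.018 -0.069] turn -0.006
```

View pics/v13.png

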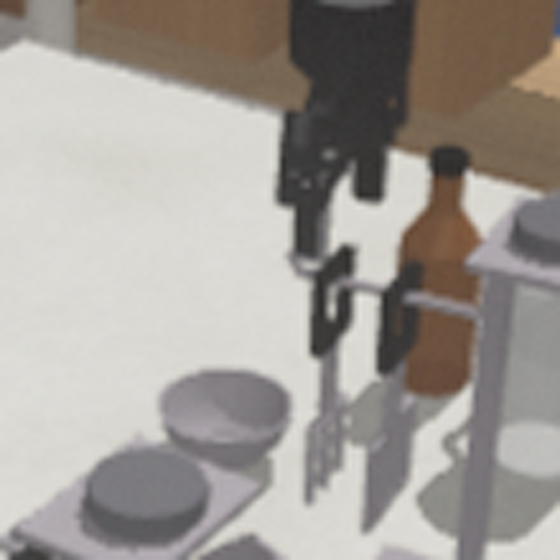

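Turner and fork both hang free, so step 1 is done. The interface has no lean command. For the skimmer I'll use a high, shallow pinch with the gripper body staying above the shelf plate (TCP z ≈ 0.256) and in front of the lid. Then I drag it forward along the arm and regrip it properly.

drive_tool(commands="-1 -0.6 0 0 0; -1 -1.5 0.5 0 0; -1 -1.5 1.5 0 0.5; -1 -1.5 2.5 0 1; -1 -1.5 3.5 0 1.66; -1 -1.5 4.5 0 1.66; -1 -1.5 5.5 0 1.66; -1 -1.5 6.5 0 1.66")

```text
t: 14.27
tool_pos: [0.6044, -0.0918, 0.3458]
tool_rot: [-2.222, 0.001, 2.221]
contact_force: [0.0, 0.2, -0.2]
opening: 0.0849
```

```bash
python3 go.py .585 -.178 .345 0
```

```text
t 14.27 pos [ 0.6044 -0.0918  0.3458] yaw -0.03 tilt [ 0.001 -0.   ] F [ 0.01  0.17 -0.2 ] op 0.0849 
units [0.02  2.154 0.484] turn -0.005
```

drive_tool(commands="-1 0 0.5 0.3 0; -1 0 1.2 0.5 0; -1 0 1.8 0.5 0; -1 0 2.1 0.5 0; -1 0 2.1 0.5 0; -1 0 2.1 0.5 0")

```text
t: 14.77
tool_pos: [0.5844, -0.1737, 0.3456]
tool_rot: [-2.22, 0.0, 2.221]
contact_force: [-0.0, 1.1, 0.3]
opening: 0.0854
```

```bash
python3 go.py .594 -.178 .257 0
```

```text
t 14.77 pos [ 0.5844 -0.1737  0.3456] yaw -0.06 tilt [-0.     0.001] F [-0.01  1.1   0.32] op 0.0854 
units [ 2.214  0.109 -0.24 ] turn -0.013
```

drive_tool(commands="-1 0.2 0.08 -0.24 0; -1 0.8 0.08 -0.24 0; -1 1.4 0.08 -0.24 0; -1 1.7 0.08 -0.24 0; -1 1.85 0.08 -0.24 0; -1 1.9 0.08 -0.24 0; -1 1.9 0.08 -0.24 0")

```text
t: 15.35
tool_pos: [0.5942, -0.1765, 0.2703]
tool_rot: [2.222, 0.0, -2.221]
contact_force: [-0.5, 0.5, 1.1]
opening: 0.0854
```

```bash
python3 go.py .594 -.178 .257 0;python3 snap.py 14 170 120 140
```

```text
t 15.35 pos [ 0.5942 -0.1765  0.2703] yaw 0.02 tilt [0. 0.] F [-0.46  0.52  1.07] op 0.0854 
units [0.332 0.037 0.005] turn 0.004
```

View pics/v14.png

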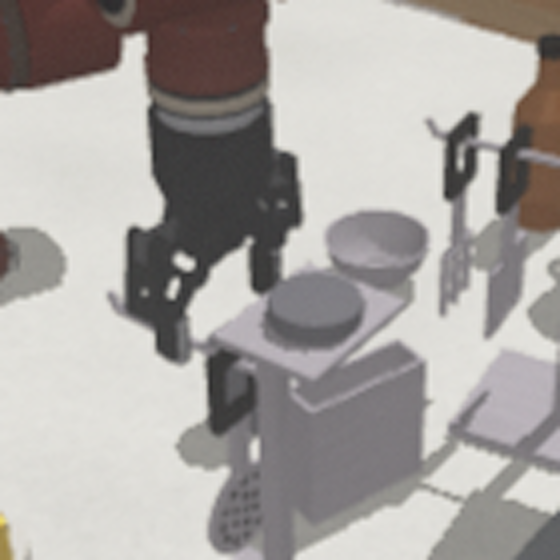

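drive_tool(commands="-1 0.1 0.03 0 0; -1 0.2 0.03 0 0; -1 0.3 0.03 0 0; -1 0.35 0.03 0 0; -1 0.35 0.03 0 0")

```text
t: 15.82
tool_pos: [0.5936, -0.1783, 0.255]
tool_rot: [-2.219, 0.0, 2.222]
contact_force: [-0.9, -0.2, -0.5]
opening: 0.0855
```

```bash
python3 go.py .594 -.178 .257 0;python3 snap.py 15 170 120 140
```

```text
t 15.82 pos [ 0.5936 -0.1783  0.255 ] yaw -0.04 tilt [-0.001  0.001] F [-0.85 -0.18 -0.46] op 0.0855 
units [-0.049 -0.007 -0.011] turn -0.008
```

View pics/v15.png

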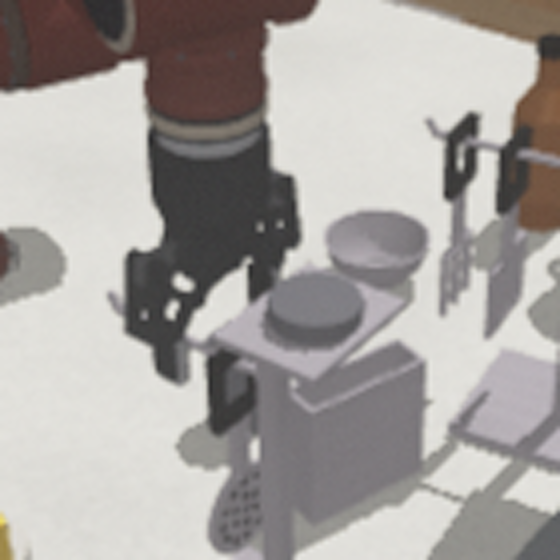

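No contact so far. I'll close gently and drag the skimmer a few mm to test the pinch.

drive_tool(commands="1 0 0 -0.03 0; 1 0 0 -0.03 0; 1 0 0 -0.03 0; 1 0 0 -0.03 0; 1 0 0 -0.03 0; 1 0 0 -0.03 0; 1 0 0 -0.03 0", newtons=40)

```text
t: 16.45
tool_pos: [0.5954, -0.1785, 0.2565]
tool_rot: [2.223, -0.001, -2.22]
contact_force: [0.1, -0.9, 2.6]
opening: 0.0483
```

```bash
python3 go.py .594 -.178 .257 0;python3 snap.py 16 170 120 140
```

```text
t 16.45 pos [ 0.5954 -0.1785  0.2565] yaw -0.03 tilt [ 0.001 -0.001] F [ 0.07 -0.95  2.59] op 0.0483 
units [-0.012 -0.014  0.036] turn -0.006
```

View pics/v16.png

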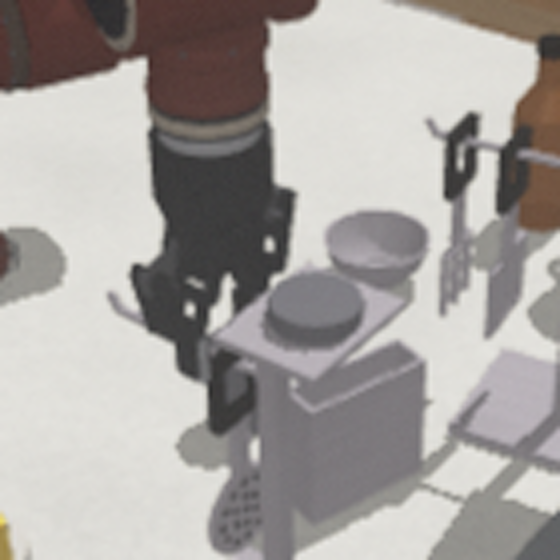

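Opening is 48 mm, so it has hold. I'll lift 2 mm to take the weight off the arm and drag forward 50 mm.

drive_tool(commands="1 -0.03 0 0 0; 1 -0.05 0 0.1 0; 1 -0.05 0 0.3 0; 1 -0.05 0 0.5 0; 1 -0.05 0 0.8 0; 1 -0.05 0 1.1 0; 1 -0.05 0 1.25 0; 1 -0.05 0 1.25 0")

```text
t: 17.17
tool_pos: [0.5437, -0.1782, 0.2577]
tool_rot: [-2.22, 0.001, 2.221]
contact_force: [0.1, -0.0, -0.8]
opening: 0.0482
```

```bash
python3 go.py .594 -.178 .257 0;python3 snap.py 17 170 120 140
```

```text
t 17.17 pos [ 0.5437 -0.1782  0.2577] yaw -0.07 tilt [-0.001  0.   ] F [ 0.06 -0.02 -0.79] op 0.0482 
units [ 0.016 -0.007 -1.258] turn -0.014
```

View pics/v17.png

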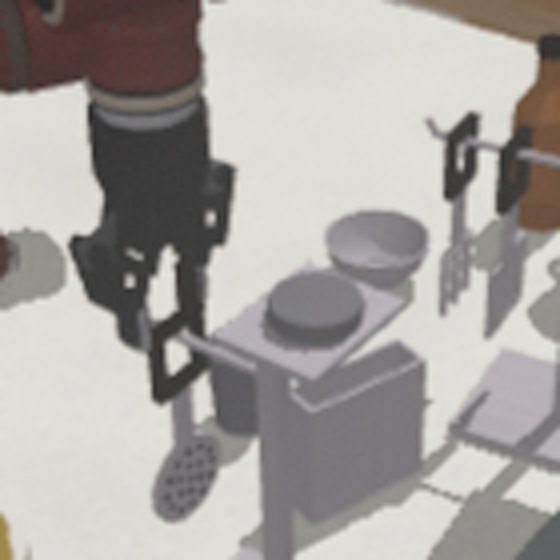

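The skimmer came forward. I'll set it back on the arm, release, and regrip centred and lower.

drive_tool(commands="1 0.04 0 0 0; 1 0.06 0 0 0; 0.3 0.06 0 0 0; -0.2 0.06 0 0 0; -1 0.06 0 0 0; -1 0.06 0 0 0; -1 0.06 0 0 0; -1 0.06 0 0 0")

```text
t: 17.88
tool_pos: [0.5452, -0.1783, 0.2552]
tool_rot: [-2.221, 0.0, 2.221]
contact_force: [-0.4, -1.5, -0.5]
opening: 0.0854
```

```bash
python3 go.py .553 -.178 .244 0;python3 snap.py 18 170 140 120
```

```text
t 17.88 pos [ 0.5452 -0.1783  0.2552] yaw -0.02 tilt [-0.  0.] F [-0.35 -1.51 -0.49] op 0.0854 
units [ 0.281 -0.007 -0.196] turn -0.005
```

View pics/v18.png

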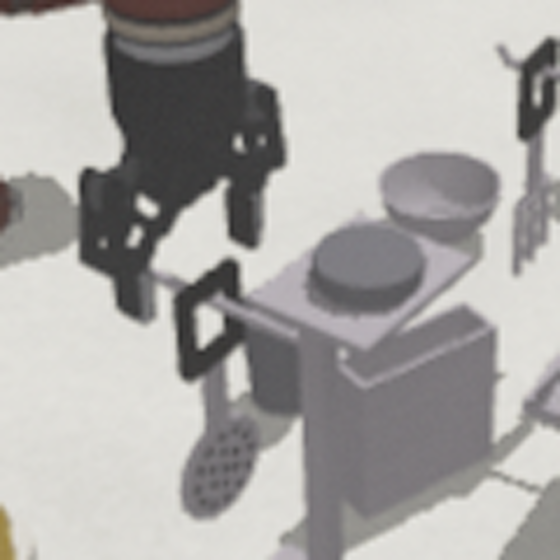

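drive_tool(commands="-1 0 0 -0.15 0; -1 0.15 0 -0.25 0; -1 0.29 0 -0.25 0; 1 0.29 0 -0.25 0; 1 0.29 0 -0.25 0; 1 0.29 0 -0.25 0; 1 0.29 0 -0.25 0; 1 0.29 0 -0.25 0", newtons=60)

```text
t: 18.6
tool_pos: [0.5551, -0.1784, 0.244]
tool_rot: [-2.222, 0.001, 2.221]
contact_force: [-0.0, 0.2, 0.1]
opening: 0.049
```

drive_tool(commands="1 0 0 0 0; 1 0 0 0 0; 1 -0.2 0 0 0; 1 -0.4 0 0 0; 1 -0.53 0 0 0; 1 -0.53 0 0 0")

```text
t: 19.1
tool_pos: [0.556, -0.1787, 0.2677]
tool_rot: [2.225, -0.002, -2.217]
contact_force: [0.2, 0.8, -0.4]
opening: 0.0489
```

```bash
python3 go.py .445 -.178 .265 0;python3 snap.py 19 170 140 120
```

```text
t 19.1 pos [ 0.556  -0.1787  0.2677] yaw -0.03 tilt [ 0.003 -0.002] F [ 0.24  0.84 -0.37] op 0.0489 
units [ 0.058 -0.017  2.775] turn -0.006
```

View pics/v19.png

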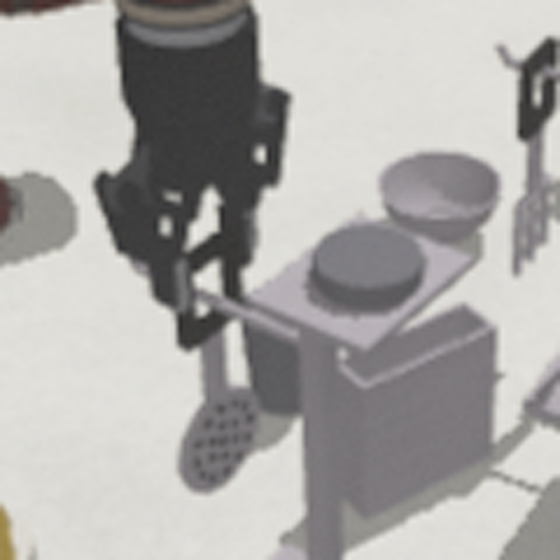

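drive_tool(commands="1 0 0 0.4 0; 1 0 0 1 0; 1 0 0 1.7 0; 1 0 0 2.4 0; 1 -0.1 0 2.8 0; 1 -0.7 -0.2 2.8 0; 1 -1.4 -0.8 2.8 0; 1 -1.4 -1.5 2.8 0")

```text
t: 19.82
tool_pos: [0.4443, -0.1193, 0.3271]
tool_rot: [2.231, -0.009, -2.212]
contact_force: [0.2, -0.2, -0.7]
opening: 0.0486
```

```bash
python3 go.py .574 .0035 .32 -16.9; python3 - <<'E'
from h import *
for n in("scene","top"):
    im,d=ctrl.get_image(n); cv2.imwrite(f"pics/{n}20.png",im)
    if n=="scene": a=cv2.resize(im[150:290,160:300],(392,392),interpolation=cv2.INTER_CUBIC)
    else: b=cv2.resize(im[160:210,220:290],(392,280),interpolation=cv2.INTER_CUBIC);b=np.vstack([b,np.zeros((112,392,3),np.uint8)])
cv2.imwrite("pics/v20.png",np.hstack([a,b]))
E
```

```text
t 19.82 pos [ 0.4443 -0.1193  0.3271] yaw -0.21 tilt [ 0.008 -0.004] F [ 0.2  -0.16 -0.74] op 0.0486 
units [ 0.192 -3.082 -3.229] turn 3.337
```

View pics/v20.png

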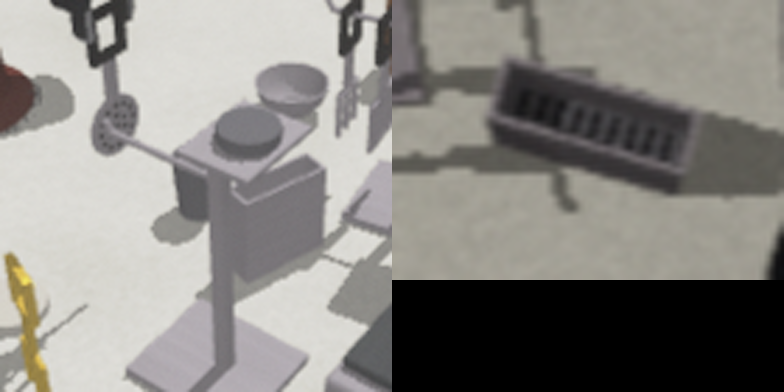

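drive_tool(commands="1 0 -0.8 -0.3 0.4; 1 0 -1.5 -0.8 1; 1 0 -2.2 -1.5 1.7; 1 0 -2.8 -2.2 2.4; 1 0 -3.08 -2.9 3; 1 0 -3.08 -3.2 3.34; 1 0 -3.08 -3.2 3.34; 1 0 -3.08 -3.2 3.34")

```text
t: 20.58
tool_pos: [0.571, 0.0047, 0.3197]
tool_rot: [-2.062, 0.303, 2.068]
contact_force: [0.1, -0.2, -1.4]
opening: 0.049
```

```bash
python3 go.py .573 .0035 .32 -16.9; python3 snap.py 21 190 120 140
```

```text
t 20.58 pos [0.571  0.0047 0.3197] yaw -16.68 tilt [-0.003 -0.   ] F [ 0.14 -0.24 -1.36] op 0.049 
units [-0.007  0.014 -0.056] turn 0.044
```

View pics/v21.png

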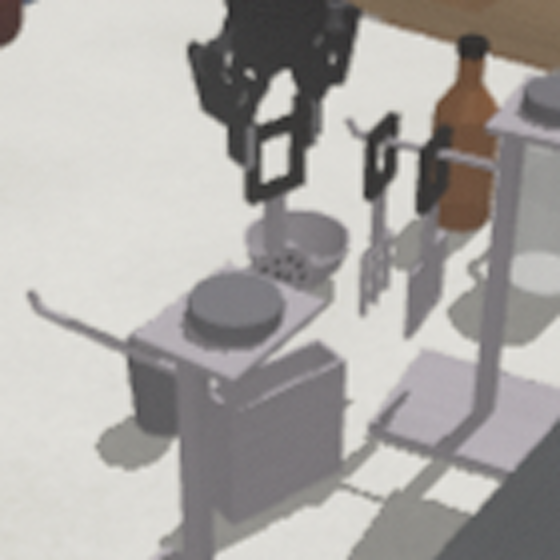

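drive_tool(commands="1 0.2 0 -0.04 0.04; 1 0.45 0 -0.04 0.04; 1 0.7 0 -0.04 0.04; 1 0.9 0 -0.04 0.04; 1 0.9 0 -0.04 0.04")

```text
t: 21.05
tool_pos: [0.5711, 0.0043, 0.2816]
tool_rot: [-2.057, 0.307, 2.068]
contact_force: [0.3, 0.8, -2.1]
opening: 0.0488
```

```bash
python3 go.py .573 .0035 .26 -16.9; python3 snap.py 22 210 140 100;  python3 - <<'E'
from h import *
im,d=ctrl.get_image("top"); cv2.imwrite("pics/top22.png",im)
cv2.imwrite("pics/vt22.png",cv2.resize(im[130:220,200:310],None,fx=5,fy=5,interpolation=cv2.INTER_CUBIC))
E
```

```text
t 21.05 pos [0.5711 0.0043 0.2816] yaw -16.95 tilt [-0.005  0.001] F [ 0.3   0.77 -2.14] op 0.0488 
units [ 0.539  0.006 -0.054] turn -0.01
```

View pics/v22.png

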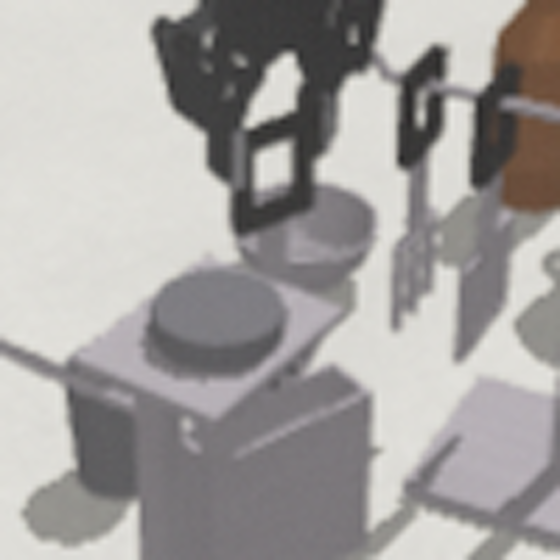

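View pics/vt22.png

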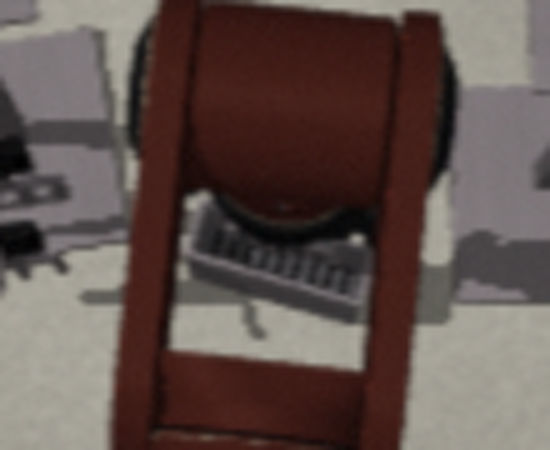

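drive_tool(commands="1 0 0 -0.05 0; 1 0.15 0 -0.05 0; 1 0.3 0 -0.05 0; 1 0.5 0 -0.05 0; 1 0.7 0 -0.05 0; 1 0.9 0 -0.05 0; 1 1.1 0 -0.05 0; 1 1.1 0 -0.05 0")

```text
t: 21.82
tool_pos: [0.5734, 0.004, 0.2381]
tool_rot: [-2.058, 0.307, 2.067]
contact_force: [0.6, 1.2, -1.5]
opening: 0.0491
```

```bash
python3 go.py .573 .0035 .226 -16.9; python3 snap.py 23 210 140 100
```

```text
t 21.82 pos [0.5734 0.004  0.2381] yaw -16.93 tilt [-0.004  0.   ] F [ 0.55  1.21 -1.47] op 0.0491 
units [0.302 0.014 0.005] turn -0.006
```

View pics/v23.png

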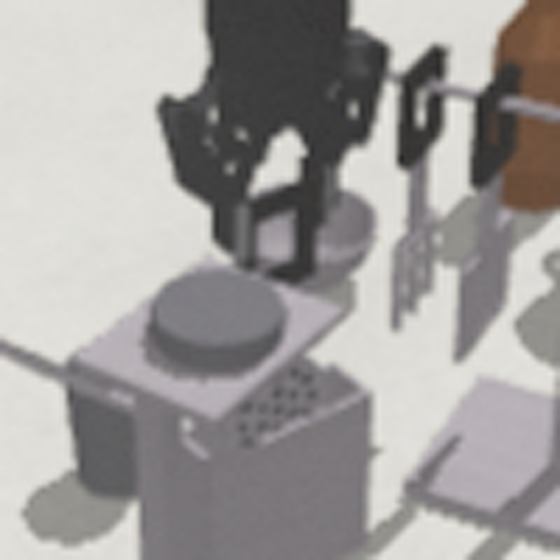

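The disc is inside the slot, with its dark holes visible behind the near wall at (280,400). Now I feel for the grid in small steps.

drive_tool(commands="1 0.06 0 0 0; 1 0.12 0 0 0; 1 0.18 0 0 0; 1 0.24 0 0 0; 1 0.3 0 0 0; 1 0.3 0 0 0")

```text
t: 22.37
tool_pos: [0.5744, 0.0039, 0.2285]
tool_rot: [-2.062, 0.307, 2.063]
contact_force: [0.7, 0.3, -1.0]
opening: 0.049
```

drive_tool(commands="1 0.05 0 0 0; 1 0.1 0 0 0; 1 0.15 0 0 0; 1 0.15 0 0 0")

```text
t: 22.7
tool_pos: [0.5744, 0.0039, 0.2225]
tool_rot: [-2.062, 0.307, 2.063]
contact_force: [-0.4, 0.4, -1.8]
opening: 0.0486
```

drive_tool(commands="1 0.05 0 0 0; 1 0.1 0 0 0; 1 0.15 0 0 0; 1 0.15 0 0 0")

```text
t: 23.03
tool_pos: [0.5744, 0.0039, 0.2164]
tool_rot: [-2.062, 0.307, 2.064]
contact_force: [-0.3, 0.1, -1.7]
opening: 0.0487
```

drive_tool(commands="1 0.05 0 0 0; 1 0.1 0 0 0; 1 0.15 0 0 0; 1 0.15 0 0 0")

```text
t: 23.37
tool_pos: [0.5744, 0.0039, 0.2104]
tool_rot: [-2.062, 0.307, 2.064]
contact_force: [-0.3, -0.4, -1.5]
opening: 0.0485
```

drive_tool(commands="1 0.05 0 0 0; 1 0.1 0 0 0; 1 0.15 0 0 0; 1 0.15 0 0 0")

```text
t: 23.7
tool_pos: [0.5743, 0.0039, 0.2044]
tool_rot: [-2.062, 0.307, 2.064]
contact_force: [-0.6, 0.0, -1.6]
opening: 0.049
```

drive_tool(commands="1 0.05 0 0 0; 1 0.1 0 0 0; 1 0.1 0 0 0")

```text
t: 23.95
tool_pos: [0.5746, 0.0039, 0.2008]
tool_rot: [-2.062, 0.307, 2.063]
contact_force: [0.5, 0.2, -2.2]
opening: 0.0487
```

drive_tool(commands="1 0.05 0 0 0; 1 0.1 0 0 0; 1 0.1 0 0 0")

```text
t: 24.2
tool_pos: [0.5759, 0.0036, 0.2005]
tool_rot: [-2.067, 0.307, 2.059]
contact_force: [-1.5, -0.7, 8.4]
opening: 0.049
```

drive_tool(commands="1 0.05 0 0 0; 1 0.1 0 0 0; 1 0.1 0 0 0")

```text
t: 24.45
tool_pos: [0.5778, 0.0032, 0.2002]
tool_rot: [-2.073, 0.308, 2.053]
contact_force: [-2.2, -1.0, 17.6]
opening: 0.0488
```

The grid is found at TCP z ≈ 0.2005, with Fz going from −2 N to +17 N. I'll ease back to a light load and hold.

drive_tool(commands="1 -0.06 0 0 0; 1 -0.12 0 0 0; 1 -0.12 0 0 0; 1 -0.12 0 0 0; 1 -0.12 0 0 0")

```text
t: 24.87
tool_pos: [0.5761, 0.0036, 0.2003]
tool_rot: [-2.067, 0.307, 2.058]
contact_force: [-0.0, -0.4, 7.8]
opening: 0.0491
```

```bash
python3 go.py .573 .0035 .226 -16.9; python3 snap.py 24 210 140 100
```

```text
t 24.87 pos [0.5761 0.0036 0.2003] yaw -16.93 tilt [ 0.004 -0.001] F [-0.05 -0.39  7.81] op 0.0491 
units [-0.642  0.024  0.07 ] turn -0.006
```

View pics/v24.png

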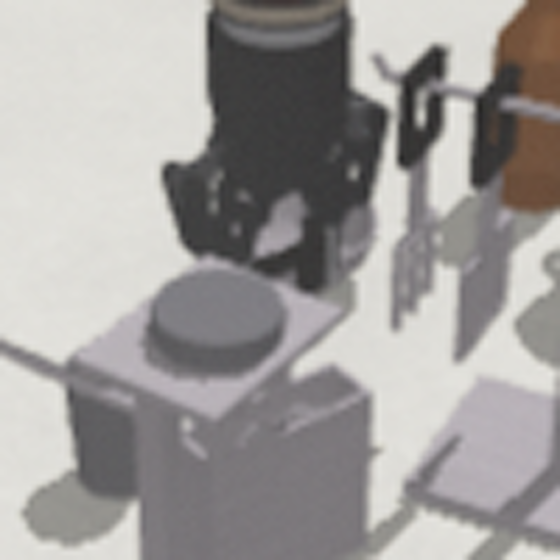

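drive_tool(commands="1 -0.05 0 0 0; 0.4 -0.05 0 0 0; 0.15 -0.05 0 0 0; -0.1 -0.05 0 0 0; -0.4 -0.05 0 0 0; -0.7 -0.05 0 0 0; -1 -0.05 0 0 0; -1 -0.05 0 0 0")

```text
t: 25.58
tool_pos: [0.5742, 0.0039, 0.199]
tool_rot: [-2.061, 0.307, 2.064]
contact_force: [-0.2, 0.1, -0.8]
opening: 0.0851
```

```bash
python3 go.py .573 .0035 .226 -16.9; python3 snap.py 25 210 140 100
```

```text
t 25.58 pos [0.5742 0.0039 0.199 ] yaw -16.93 tilt [-0.002  0.   ] F [-0.24  0.08 -0.84] op 0.0851 
units [-0.676  0.019  0.026] turn -0.005
```

View pics/v25.png

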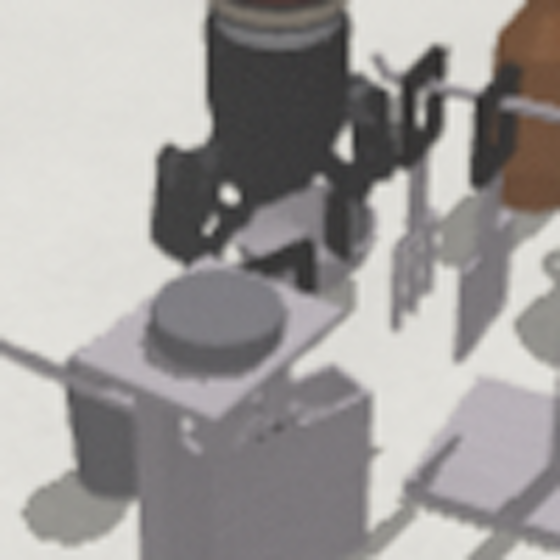

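Released: the eye leans a little and stays free between the open fingers. I'll withdraw upward slowly.

drive_tool(commands="-1 -0.15 0 0 0; -1 -0.35 0 0 0; -1 -0.6 0 0 0; -1 -0.9 0 0 0; -1 -1.4 0 0 0; -1 -2.2 0 0 0; -1 -3 0 0 0; -1 -3.8 0 0 0")

```text
t: 26.3
tool_pos: [0.5745, 0.0039, 0.3549]
tool_rot: [-2.064, 0.307, 2.061]
contact_force: [0.1, -0.7, -0.7]
opening: 0.0853
```

drive_tool(commands="-1 -0.2 0 1 0; -1 -0.2 0 2 0; -1 -0.2 0 3 0; -1 -0.2 0 4 0; -1 -0.2 0 4 0; -1 -0.2 0 4 0; -1 -0.2 0 4 0; -1 -0.2 0 4 0")

```text
t: 26.97
tool_pos: [0.4223, 0.0502, 0.3606]
tool_rot: [-2.063, 0.307, 2.061]
contact_force: [-0.6, -0.6, -1.1]
opening: 0.0854
```

```bash
python3 go.py .573 .0035 .226 -16.9; python3 snap.py 26 170 100 180; python3 - <<'E'
from h import *
im,d=ctrl.get_image("top"); cv2.imwrite("pics/top26.png",im)
cv2.imwrite("pics/vt26.png",cv2.resize(im[80:270,80:420],None,fx=2.3,fy=2.3,interpolation=cv2.INTER_CUBIC))
E
```

```text
t 26.97 pos [0.4223 0.0502 0.3606] yaw -16.96 tilt [ 0.001 -0.   ] F [-0.59 -0.61 -1.07] op 0.0854 
units [ 3.369  0.018 -3.94 ] turn -0.011
```

View pics/v26.png

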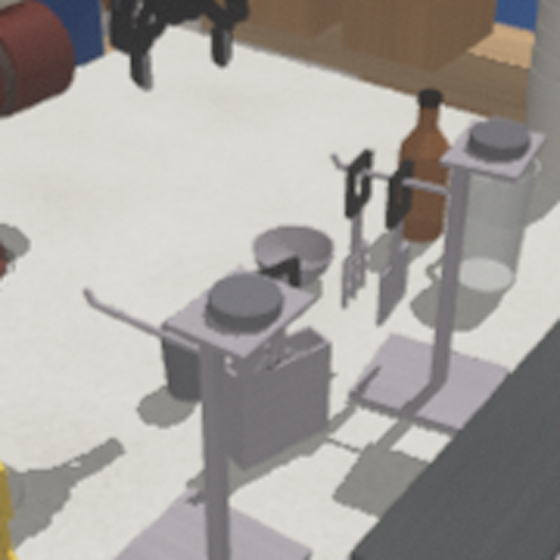

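View pics/vt26.png

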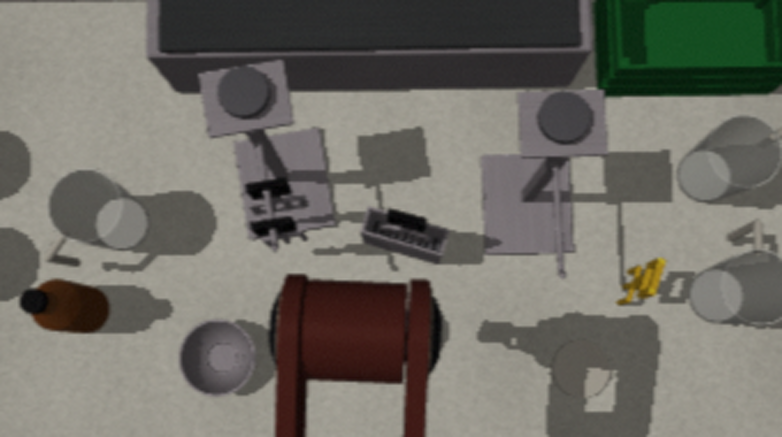

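The top view shows the skimmer's eye over the caddy at about (405,218), and both other tools on the spare arm at about (270,190) and (270,228). The bystanders I can see are where they were. Handing in.

```bash
python3 -c "
from station import ctrl
print(ctrl.finish_job())"
```

```text
the job is handed in; nothing more can be done
None
```

I moved the turner, then the fork, to the spare hook. I then stood the skimmer disc down in the caddy and handed the job in at about 27 s of the 72 s allowed; no verdict is reported.

- **Skimmer grasp:** The drive has no lean command. I gripped the skimmer high with the gripper body just above the shelf plate, dragged it forward on its arm, set it down and regripped it before lifting it off.
- **Placing:** I felt the grid at TCP z ≈ 0.20 m, with a peak of about 18 N. I eased back to about 8 N, held there, and then opened the fingers.
- **Last checks:**
  - In the final pictures the turner and fork hang free on the spare arm, and the skimmer stands in the slot leaning slightly toward the far wall.
  - The gripper is clear of everything and the visible bystanders look unmoved. The tumbler was hidden in the last top view, but the scene view shows it still in place.
- **Disagreement:** The two cameras differed by 1–2 px (about 3 mm), and the eyes lay about 2–3 mm beyond the top-view estimate. I corrected for this at the turner grasp; it stayed within the pad width for the others. No check failed.

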